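Press the three axle pegs of a toy locomotive home

ROBOT

A 6-joint arm with a two-finger parallel gripper is mounted at the origin on a cart in front of the work surface, level with it; the furniture and walls round the work are solid. World frame = base frame: x ahead of the robot, y to its left, z up, the work surface at z = 0. Lengths are in m, angles in degrees, forces in N, time in s.
With the tool pointing down it reaches from about 0.3 to 0.775 m from the base axis. Payload 14.6 kg.
Tool frame: the origin (TCP) lies at the very end of the fingers, on their centre line; the grasp point (between the pads) lies 19 mm behind it (robot.grasp_offset is the distance from the TCP to the grasp point, in m); z points along the fingers, y is the line along which they close (so a half turn about z gives the same grasp; the last joint's range is limited). The gripper opens to 85 mm and grips with 20 to 120 N. Pads are 22 mm wide; open, the fingers measure 114 mm over their backs; the gripper's body (76 mm by 85 mm) begins 54 mm behind the grasp point. The pads swing forward as they close: fully open they stand 13 mm farther back than shut.
Start: joints at [60.928, 17.183, 87.147, -0, 75.671, -3.816], TCP at [0.235, 0.497, 0.231] pointing down, gripper open.
Joint ranges: [-173.82, 173.82], [-45.26, 126.66], [13.44, 144.39], [-59.66, 239.66], [0, 175.72], [-146.38, 146.38]. Speed limits (degrees/s): [127.2, 127.2, 147.25, 180, 180, 180].

INTERFACE

Orientations are given as [roll, pitch, yaw] about the fixed x, y, z axes, in that order (R = Rz(yaw) Ry(pitch) Rx(roll)).
In Python, from bench import robot gives the robot as it stands.
- The arm moves only by the shell command python3 nudge.py 'ROWS' [OPENING]. ROWS is a JSON list that holds a single list of rows (three levels of brackets), with 1 to 12 rows, each of 6 numbers: dx, dy, dz in fractions of the full range, 1 being 600 mm, then a rotation vector rx, ry, rz in a scale on which 1.0 is 120 degrees; each row is the pose to reach, as a shift and turn from the pose commanded when the command began, along the tool's axes at that moment; what a row does not reach only later rows make up. A row lasts 1/8 s, in which the tool goes at most 0.0625 m and 10.7 degrees, less where a joint would pass 70% of its speed; a pose out of reach is approached as far as the arm can. OPENING is the opening from 0.0 (shut) to 1.0 (fully open), set as the command begins (- or left out keeps the last). The fingers move at their own pace and stop on an object; the grip force is fixed at half the most. Time passes only in rows, so rows that do not move let the fingers close. It prints the time, the measured TCP pose, the force, the opening and the grip force at its end. Input that does not fit is refused with a message, and nothing moves.
- robot.get_state(): the state, without advancing time (a new reading comes with each control period).
- robot.camera(name): name is "scene" or "top"; returns a dict with "img" (384x512x3 uint8, red, green, blue), "z_map" (384x512 float32, m along the optical axis (not along the pixel's ray), 0 where there is no reading), "fx", "fy", "cx", "cy" (pixels), "cam_to_world" (4x4, takes a point from camera to world coordinates). Camera axes: x right, y down, z forward; pixel columns grow to the right and rows downward; lengths in m; the calibration is good to about 2 mm. A picture is of the moment at which its call begins.
- robot.close_job(): hands the job in; it is judged then, once.
The state is a dict: "time_s": time; "joints": joint angles; "dq": joint speeds; "joint_efforts": joint torques, N m; "ee_pos": TCP position; "tcp_rot": TCP orientation; "wrist_force": force on the tool from outside, world axes, zero at the start; "moment": the same for the moment, N m; "opening": opening from 0.0 (shut) to 1.0 (fully open); "grasp_force": force on a finger pad.
Only numpy, scipy, OpenCV 4.12 (cv2) and the standard library are available. Lean on these libraries where they do the work, as an engineer would, in place of code of your own. Each camera call takes 0.05 s, during which the arm holds its last target. There are 200 camera calls.

TASK

Three axle pegs stand proud in the side rail of the wooden toy locomotive that lies on its side in the jig. With closed fingertips press each peg gently straight down until its domed head sits fully home on the rail, starting at the cab end, where the rail butts against the step, then the middle one, then the chimney end, so that the rail is drawn flat from its fixed end. Only press: do not shove hard, lift the locomotive or shift it in the jig, and leave the things around it alone.

Things in the scene. Friction and masses are not known exactly. Their poses are not given: they have to be found in the camera images.
- loco: wooden toy locomotive lying loose on its side in the jig, 240 x 114 mm, 44 mm thick. Origin: under the middle peg, on its underside (12 mm above the bench). +x to the chimney end (round buffers), -x to the cab end (square cab with window), +y to the roof, z up. On it lie three 36 mm wheels under a rail (top 65.5 mm over the origin); pegs are highest. Over 70 N splits it
- jig: plywood assembly board 300 x 156 x 12 mm, fixed to the bench, with a 14 mm high fence along the wheel side of the locomotive and two stops at its cab end. Origin: on the bench, under the middle peg (the board reaches 150 mm either way along x, from -34 to +122 mm along y); axes as for the locomotive (which lies within 2 mm of it)
- peg_cab (a joint): peg at the cab end, beside the step; value = how far it is pressed in, m: 0 = standing 14 mm proud of the rail, 0.014 = home, its head resting on the rail (hard stop). Starts at 0 to 0.004. A tight fit: it moves straight down under about 6 N, stays where it is left and cannot be pulled out
- peg_middle (a joint): middle peg; values as for peg_cab
- peg_chimney (a joint): peg at the chimney end; values as for peg_cab
- top_cab (a point): top centre of the domed head (18 mm across, 6 mm high) of the cab-end peg; it goes down with the peg. When home it is 84.5 mm above the bench. The three pegs stand 72 mm apart in a straight row (at x = -72, 0, +72 mm, y = 0 of the locomotive)
- top_middle (a point): the same point of the middle peg
- top_chimney (a point): the same point of the peg at the chimney end
- spare_wheel: loose wooden wheel, 36 mm across, 14 mm high, lying flat on the jig board beside the chimney; origin: centre of its underside. Leave alone
- wood_glue: white glue bottle with an orange cap, 58 mm across, 187 mm high, standing on the bench; origin: centre of its foot. Leave alone
- pine_block: plain pine offcut 85 x 150 x 62 mm on the bench; origin: centre of its underside. Leave alone
- sanding_block: cork-and-wood sanding block 63 x 101 x 34 mm on the bench; origin: centre of its underside. Leave alone

How it is judged:
By the outcome, as a careful person would: the job done as asked, in the order asked, and still so for the second after the job is handed in, with the robot touching nothing.
It also fails if it takes over 38 s, if anything falls off the work surface, if the arm or the gripper's body presses on something with over 40 N, if the wrist force passes 120 N, or if a joint passes its speed limit or range.

## Working session

There is one attempt and no reset: what is moved stays moved. The work goes in short steps, Python scripts to look and compute and a shell command to move; the robot and the scene stay as the last step left them, time stands still between calls to the robot, and variables do not carry over. Pictures are saved under pics/ and viewed, at most 10 in all, crops included, and the job is handed in when it is done.

```bash
ls; mkdir -p pics; python3 - <<'E'
from bench import robot
import cv2,numpy as np
for n in("scene","top"):
    c=robot.camera(n); np.savez(f"{n}.npz",**c)
    cv2.imwrite(f"pics/{n}.png",c["img"][:,:,::-1]); print(n,c["fx"],c["cx"],c["cy"],np.round(c["cam_to_world"],3).tolist())
s=robot.get_state();print(s)
E
```

```text
bench.py
nudge.py
pics
scene 416.4530751626047 249.36564318090967 190.58285867386175 [[0.849, -0.41, 0.332, 0.117], [-0.528, -0.642, 0.556, -0.665], [-0.015, -0.648, -0.762, 1.032], [0.0, 0.0, 0.0, 1.0]]
top 456.1484496954621 248.78993297985897 185.53971483319634 [[-0.026, -0.986, 0.162, 0.282], [-1.0, 0.025, -0.006, 0.024], [0.002, -0.162, -0.987, 1.565], [0.0, 0.0, 0.0, 1.0]]
{'time_s': 0.1, 'joints': array([ 6.09264295e+01,  1.72142915e+01,  8.71753688e+01,  3.35529354e-04,
        7.56708730e+01, -3.81584575e+00]), 'dq': array([-0.00840988, -0.08755136, -0.09642103, -0.07595517,  0.00029307,
       -0.00669289]), 'joint_efforts': array([ 2.51780300e-03, -5.44382036e+01, -3.62370872e+01,  3.93777111e-05,
        2.99951447e-03,  3.28483361e-05]), 'ee_pos': array([0.23458255, 0.49724153, 0.23077053]), 'tcp_rot': array([-1.79939623e+02, -4.35276191e-03,  1.54742190e+02]), 'wrist_force': array([0.43906736, 0.56230857, 1.14479128]), 'moment': array([-0.01778094, -0.0363785 , -0.00645488]), 'grasp_force': 0.0, 'opening': 0.9963035680505993}
```

View pics/scene.png

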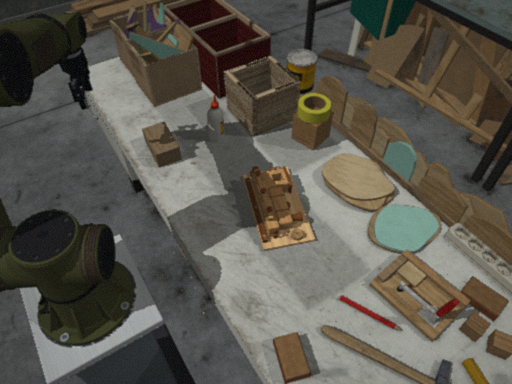

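View pics/top.png

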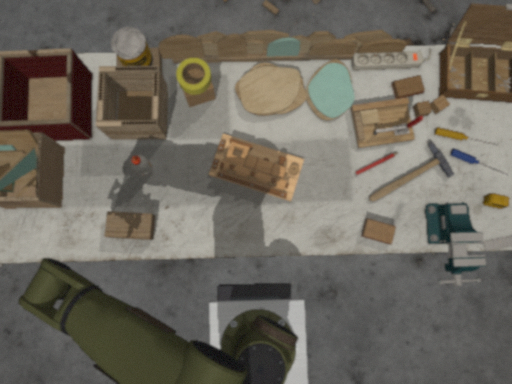

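The scene picture shows the jig around (280,205) and the top picture shows it around (257,167), both free of the arm. I'll enlarge both crops.

```bash
python3 - <<'E'
import cv2,numpy as np
a=cv2.imread("pics/scene.png")[155:255,230:330];b=cv2.imread("pics/top.png")[125:205,205:310]
cv2.imwrite("pics/c1.png",cv2.resize(a,(600,600),interpolation=cv2.INTER_CUBIC))
cv2.imwrite("pics/c2.png",cv2.resize(b,None,fx=7,fy=7,interpolation=cv2.INTER_CUBIC))
E
```

```text
(no output)
```

View pics/c1.png

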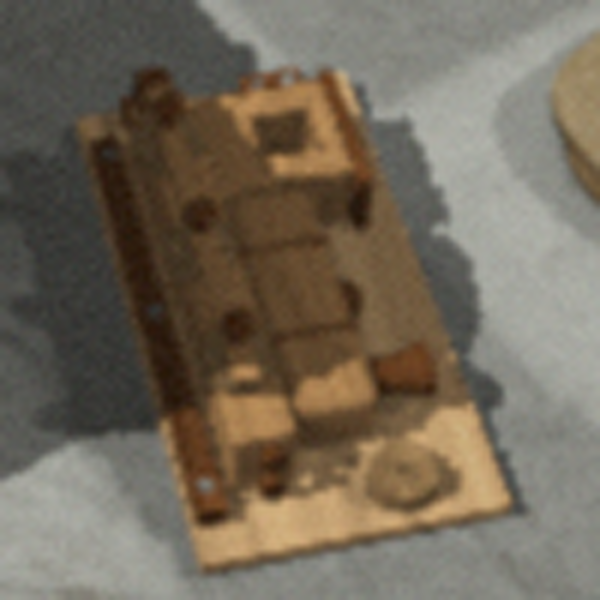

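View pics/c2.png

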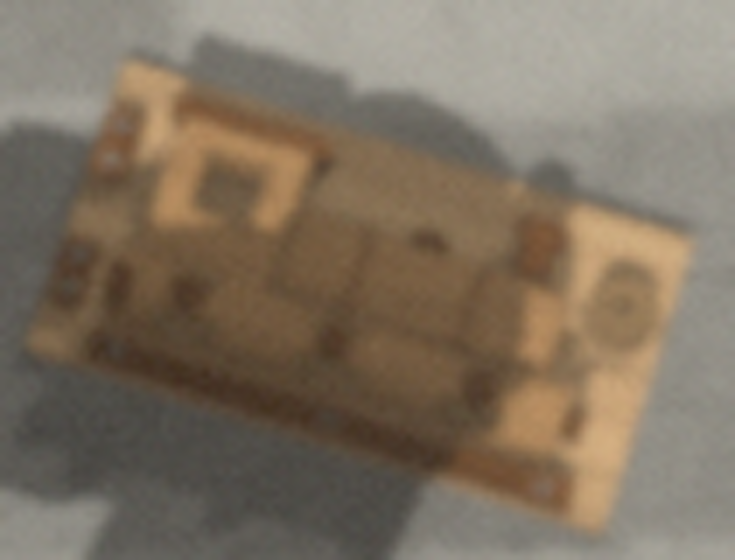

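The scene crop shows peg heads near zoomed (165,100), (200,215) and (237,325). In the top crop they are near (188,290), (332,342) and (481,388). The dark thing at (118,287) in the top crop is the step. I'll triangulate the pegs and check the result against the board corners.

```bash
cat > h.py <<'E'
import numpy as np,cv2
def load(n): return dict(np.load(n+".npz"))
def ray(c,u,v):
    T=c["cam_to_world"];d=T[:3,:3]@[(u-c["cx"])/c["fx"],(v-c["cy"])/c["fy"],1];return T[:3,3],d
def plane(c,u,v,z):
    o,d=ray(c,u,v);return o+d*(z-o[2])/d[2]
def tri(a,b):
    (o,d),(p,e)=a,b
    s=np.linalg.lstsq(np.c_[d,-e],p-o,rcond=None)[0]
    A,B=o+d*s[0],p+e*s[1];return (A+B)/2,np.linalg.norm(A-B)
def proj(c,P):
    q=np.linalg.inv(c["cam_to_world"])@np.r_[P,1];return q[0]/q[2]*c["fx"]+c["cx"],q[1]/q[2]*c["fy"]+c["cy"]
E
python3 - <<'E'
from h import *
np.set_printoptions(precision=4,suppress=True)
S,T=load("scene"),load("top")
def blob(c,u,v,r=4):
    g=c["img"].astype(float).sum(2);g=cv2.GaussianBlur(g,(0,0),.6)
    x,y=np.meshgrid(np.arange(512),np.arange(384));m=(x-u)**2+(y-v)**2<=r*r
    w=np.where(m,np.clip(np.percentile(g[m],60)-g,0,None),0);return (x*w).sum()/w.sum(),(y*w).sum()/w.sum()
sp=[(165,98),(200,215),(237,325)];tp=[(188,290),(332,342),(481,388)]
for s,t in zip(sp,tp):
    s=(230+s[0]/6-.4,155+s[1]/6-.4);t=(205+t[0]/7-.4,125+t[1]/7-.4)
    bs,bt=blob(S,*s),blob(T,*t)
    print(np.array(s),np.array(bs),np.array(t),np.array(bt)); P,e=tri(ray(S,*bs),ray(T,*bt));P2,e2=tri(ray(S,*s),ray(T,*t))
    print(P,e,P2,e2,"plane .092",plane(S,*s,.092),plane(T,*t,.092), "zmap",[c["cam_to_world"][:3]@np.r_[(np.array(q)-[c["cx"],c["cy"]])/c["fx"]*c["z_map"][int(round(q[1])),int(round(q[0]))],c["z_map"][int(round(q[1])),int(round(q[0]))],1] for c,q in((S,s),(T,t))])
# board: warm-colour mask in top
for n,c,roi in(("top",T,(200,120,110,85)),("scene",S,(235,150,95,105))):
    x,y,w,h=roi;hsv=cv2.cvtColor(c["img"],cv2.COLOR_RGB2HSV)
    m=np.zeros((384,512),np.uint8);m[y:y+h,x:x+w]=((hsv[...,1]>75))[y:y+h,x:x+w]*255
    k=max(cv2.findContours(m,0,1)[0],key=cv2.contourArea);r=cv2.minAreaRect(k)
    ap=cv2.approxPolyDP(cv2.convexHull(k),4,True)[:,0];print(n,cv2.contourArea(k))
    for q in ap: print(q,plane(c,*q.astype(float),.012))
E
```

```text
[257.1    170.9333] [256.58   172.1331] [231.4571 166.0286] [231.1203 166.9899]
[0.5857 0.0714 0.0941] 0.00273244347277667 [0.5873 0.0702 0.0999] 0.003563622297742711 plane .092 [0.5895 0.0768 0.092 ] [0.5907 0.0698 0.092 ] zmap [array([0.5864, 0.072 , 0.098 ]), array([0.5908, 0.0698, 0.0912])]
[262.9333 190.4333] [262.5531 190.6898] [252.0286 173.4571] [251.8262 174.0749]
[0.5624 0.0035 0.0878] 0.0007739972202623743 [0.5639 0.003  0.0887] 0.0016233453162947382 plane .092 [0.5615 0.0008 0.092 ] [0.564  0.0027 0.092 ] zmap [array([ 0.5608, -0.0003,  0.0936]), array([0.5639, 0.0027, 0.0925])]
[269.1    208.7667] [268.711  209.0083] [273.3143 180.0286] [272.6984 180.5276]
[ 0.539  -0.0645  0.089 ] 0.00045285554154899147 [ 0.5397 -0.0662  0.0917] 0.001419589674563155 plane .092 [ 0.5389 -0.0662  0.092 ] [ 0.5403 -0.0665  0.092 ] zmap [array([ 0.5372, -0.0686,  0.0957]), array([ 0.541 , -0.0667,  0.0882])]
top 3614.5
[222 135] [0.7195 0.1033 0.012 ]
[301 158] [ 0.6298 -0.1706  0.012 ]
[290 200] [ 0.4833 -0.1262  0.012 ]
[210 175] [0.5776 0.1472 0.012 ]
scene 3810.5
[243 175] [0.5803 0.1495 0.012 ]
[255 166] [0.636  0.1629 0.012 ]
[286 167] [0.7215 0.1026 0.012 ]
[314 240] [ 0.6213 -0.1815  0.012 ]
[263 249] [ 0.4791 -0.1277  0.012 ]
```

```bash
cat >> h.py <<'E'
from scipy.spatial.transform import Rotation as R
def delta(target,yaw=None):
    from bench import robot
    s=robot.get_state();r=R.from_euler("xyz",s["tcp_rot"],degrees=True)
    t=r.inv().apply(np.array(target)-s["ee_pos"])
    out=np.round(t,4)
    rv=None if yaw is None else np.round((r.inv()*R.from_euler("xyz",[180,0,yaw],degrees=True)).as_rotvec(degrees=True),2)
    print("t",s["time_s"],"pos",np.round(s["ee_pos"],4),"rot",np.round(s["tcp_rot"],2),"F",np.round(s["wrist_force"],2),"delta",out,rv)
E
python3 - <<'E'
from h import *
np.set_printoptions(precision=3,suppress=True,linewidth=200)
ex=np.array([-.326,-.945]);ey=np.array([.945,-.326]);m=np.array([.5625,.002])
rows={}
for n in("scene","top"):
    c=load(n);z=c["z_map"];v,u=np.mgrid[0:384,0:512]
    P=np.stack([(u-c["cx"])/c["fx"]*z,(v-c["cy"])/c["fy"]*z,z,np.ones_like(z)],-1)@c["cam_to_world"].T
    q=P[...,:2]-m;lx,ly=q@ex,q@ey
    for x in range(-130,111,10):
        k=(abs(lx*1000-x)<6)&(abs(ly)<.008)&(z>0); rows.setdefault(x,[]).extend([k.sum(),P[k][:,2].max() if k.any() else 0,np.median(P[k][:,2]) if k.any() else 0])
for x in rows: print(x,np.array(rows[x],float))
delta([.586,.0705,.17],71)
E
```

```text
-130 [ 1.     0.009  0.009 19.     0.034  0.021]
-120 [ 5.     0.078  0.075 10.     0.082  0.017]
-110 [17.     0.08   0.075 23.     0.086  0.077]
-100 [19.     0.081  0.076 23.     0.082  0.075]
-90 [ 7.     0.08   0.072 19.     0.083  0.073]
-80 [18.     0.095  0.083 17.     0.099  0.09 ]
-70 [32.     0.098  0.083 24.     0.099  0.092]
-60 [26.     0.098  0.075 21.     0.084  0.076]
-50 [18.     0.081  0.075 20.     0.084  0.075]
-40 [17.     0.079  0.076 22.     0.083  0.075]
-30 [18.     0.08   0.075 21.     0.084  0.074]
-20 [ 8.     0.079  0.076 19.     0.082  0.075]
-10 [ 9.     0.095  0.09  19.     0.099  0.079]
0 [35.     0.097  0.089 22.     0.098  0.09 ]
10 [24.     0.093  0.078 20.     0.09   0.075]
20 [25.     0.079  0.075 22.     0.08   0.075]
30 [20.     0.079  0.076 21.     0.083  0.074]
40 [21.     0.08   0.076 22.     0.084  0.076]
50 [14.     0.08   0.076 19.     0.084  0.075]
60 [ 9.     0.094  0.076 19.     0.098  0.076]
70 [30.     0.099  0.09  22.     0.1    0.092]
80 [33.     0.096  0.076 21.     0.102  0.077]
90 [40.     0.08   0.063 19.     0.083  0.073]
100 [21.     0.058  0.055 16.     0.06   0.053]
110 [54.     0.058  0.045 16.     0.059  0.051]
t 0.1 pos [0.235 0.497 0.231] rot [-179.94   -0.    154.74] F [0.44 0.56 1.14] delta [-0.5   -0.236  0.061] [-0.05  0.04 83.74]
```

The rows are not in the units I measure in: shifts go in shares of 600 mm and turns go in shares of 120 degrees. I convert before sending: -0.5 m / 0.6 = -0.8333, -0.236 m / 0.6 = -0.3933, 83.74 degrees / 120 = 0.6978.

```bash
python3 nudge.py '[[[-0.8333,-0.3933,0.0833,0,0,0.6978],[-0.8333,-0.3933,0.0833,0,0,0.6978],[-0.8333,-0.3933,0.0833,0,0,0.6978],[-0.8333,-0.3933,0.0833,0,0,0.6978],[-0.8333,-0.3933,0.0833,0,0,0.6978],[-0.8333,-0.3933,0.0833,0,0,0.6978],[-0.8333,-0.3933,0.0833,0,0,0.6978],[-0.8333,-0.3933,0.0833,0,0,0.6978],[-0.8333,-0.3933,0.0833,0,0,0.6978],[-0.8333,-0.3933,0.0833,0,0,0.6978],[-0.8333,-0.3933,0.0833,0,0,0.6978],[-0.8333,-0.3933,0.0833,0,0,0.6978]]]' 0.0
python3 -c "
from h import *
delta([.586,.0705,.115],71)"
```

```text
time_s: 1.6
ee_pos: [0.5857, 0.0717, 0.1815]
tcp_rot: [180.0, -0.0, 71.1]
wrist_force: [-0.7, 0.4, 0.2]
opening: 0.001
grasp_force: 0.0
t 1.6 pos [0.5857 0.0717 0.1815] rot [180.    -0.    71.09] F [-0.73  0.43  0.2 ] delta [-0.001   0.0007  0.0665] [ 0.   -0.    0.09]
```

Scaled: 0.07 m / 0.6 = 0.1167, 0.04 m / 0.6 = 0.0667.

```bash
python3 nudge.py '[[[-0.0017,0.0012,0.0667,0,0,0],[-0.0017,0.0012,0.1167,0,0,0],[-0.0017,0.0012,0.1167,0,0,0],[-0.0017,0.0012,0.1167,0,0,0]]]'
python3 - <<'E'
from h import *
from bench import robot
c=robot.camera("scene");a=c["img"][140:240,225:325,::-1]
cv2.imwrite("pics/c3.png",cv2.resize(a,(600,600),interpolation=cv2.INTER_CUBIC))
delta([.586,.0705,.0845])
E
```

```text
time_s: 2.1
ee_pos: [0.587, 0.07, 0.1129]
tcp_rot: [179.9, -0.0, 71.1]
wrist_force: [-0.4, 0.2, 0.5]
opening: -0.005
grasp_force: 0.0
t 2.15 pos [0.5871 0.0699 0.1131] rot [ 1.7987e+02 -6.0000e-02  7.1040e+01] F [-0.21 -0.1  -0.03] delta [ 0.0002 -0.0013  0.0286] None
```

View pics/c3.png

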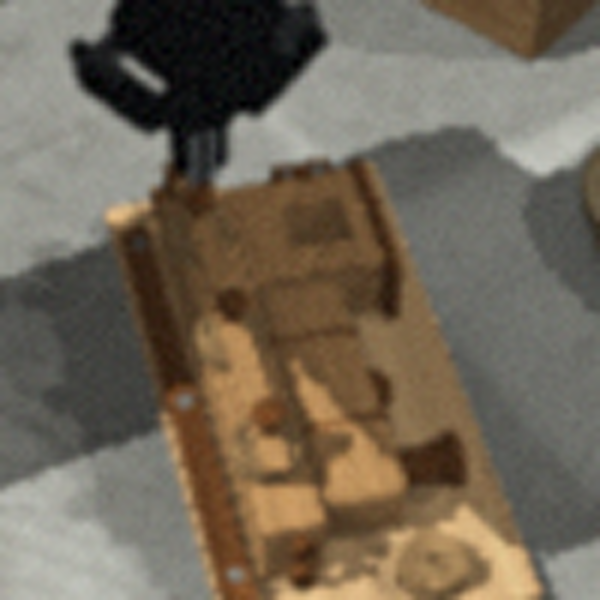

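The fingertips at zoomed (200,180) are right above the cab peg head at (200,195), and the middle peg is at (235,300). Now I'll press slowly.

Scaled: 0.025 m / 0.6 = 0.0417, 0.024 m / 0.6 = 0.04.

```bash
python3 nudge.py '[[[0,-0.0022,0.01,0,0,0],[0,-0.0022,0.02,0,0,0],[0,-0.0022,0.0233,0,0,0],[0,-0.0022,0.0267,0,0,0],[0,-0.0022,0.03,0,0,0],[0,-0.0022,0.0333,0,0,0],[0,-0.0022,0.0367,0,0,0],[0,-0.0022,0.04,0,0,0],[0,-0.0022,0.0417,0,0,0]]]'; python3 -c "
from h import *
delta([.586,.0705,.0845],71)"
```

```text
time_s: 3.28
ee_pos: [0.5854, 0.0698, 0.0867]
tcp_rot: [180.0, -0.0, 71.0]
wrist_force: [-3.6, -0.1, 5.7]
opening: -0.001
grasp_force: 3.0
t 3.275 pos [0.5854 0.0698 0.0867] rot [ 1.7998e+02 -1.0000e-02  7.1000e+01] F [-3.61 -0.1   5.7 ] delta [0.0008 0.0004 0.0022] [ 0.02 -0.01 -0.  ]
```

Scaled: 0.002 m / 0.6 = 0.0033, 0.0015 m / 0.6 = 0.0025.

```bash
python3 nudge.py '[[[0,0,0.0017,0,0,0],[0,0,0.0025,0,0,0],[0,0,0.0033,0,0,0]]]'; python3 nudge.py '[[[0,0,0.0008,0,0,0],[0,0,0.0008,0,0,0]]]'
```

```text
time_s: 3.65
ee_pos: [0.5854, 0.0699, 0.0848]
tcp_rot: [180.0, -0.0, 71.0]
wrist_force: [-4.4, -0.1, 6.1]
opening: 0.0
grasp_force: 3.0
time_s: 3.9
ee_pos: [0.5854, 0.0699, 0.0843]
tcp_rot: [180.0, -0.0, 71.0]
wrist_force: [-2.9, -0.4, 5.5]
opening: 0.001
grasp_force: 2.6
```

Scaled: 0.0005 m / 0.6 = 0.0008.

```bash
python3 nudge.py '[[[0,0,0.0008,0,0,0],[0,0,0.0008,0,0,0]]]'; python3 nudge.py '[[[0,0,0.0008,0,0,0],[0,0,0.0008,0,0,0]]]'
```

```text
time_s: 4.15
ee_pos: [0.5854, 0.0699, 0.0838]
tcp_rot: [180.0, -0.0, 71.0]
wrist_force: [-3.1, -0.3, 5.4]
opening: -0.003
grasp_force: 2.7
time_s: 4.4
ee_pos: [0.5854, 0.0699, 0.0833]
tcp_rot: [180.0, -0.0, 71.0]
wrist_force: [-3.5, -0.6, 5.5]
opening: -0.002
grasp_force: 2.7
```

The side force means the contact is off-centre on the dome, with the peg toward +x. I'll lift, shift and measure again from the images.

Scaled: -0.2 m / 0.6 = -0.3333, -0.16 m / 0.6 = -0.2667.

```bash
python3 nudge.py '[[[0,0,-0.0333,0,0,0],[0,0,-0.1,0,0,0],[-0.1,0,-0.1333,0,0,0],[-0.1833,0,-0.1333,0,0,0],[-0.2667,0,-0.1333,0,0,0],[-0.3333,0,-0.1333,0,0,0],[-0.3333,0,-0.1333,0,0,0]]]'
python3 - <<'E'
from h import *
from bench import robot
for n in("scene","top"):
    c=robot.camera(n);np.savez(n+"2.npz",**c)
a=load("scene2")["img"][155:255,230:330,::-1];b=load("top2")["img"][130:200,210:300,::-1]
a=cv2.resize(a,(500,500),interpolation=cv2.INTER_CUBIC);b=cv2.resize(b,None,fx=6.667,fy=6.667,interpolation=cv2.INTER_CUBIC)
cv2.imwrite("pics/c4.png",a);cv2.imwrite("pics/c5.png",cv2.resize(b,(720,560)))
E
```

```text
time_s: 5.28
ee_pos: [0.5196, -0.1213, 0.163]
tcp_rot: [180.0, 0.0, 70.8]
wrist_force: [0.1, -0.2, 0.9]
opening: 0.003
grasp_force: 0.0
```

View pics/c4.png

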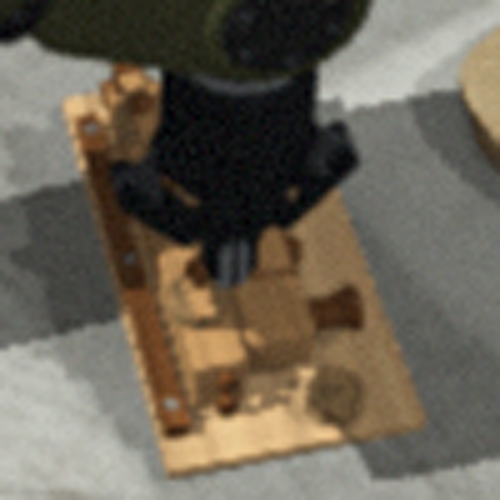

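View pics/c5.png

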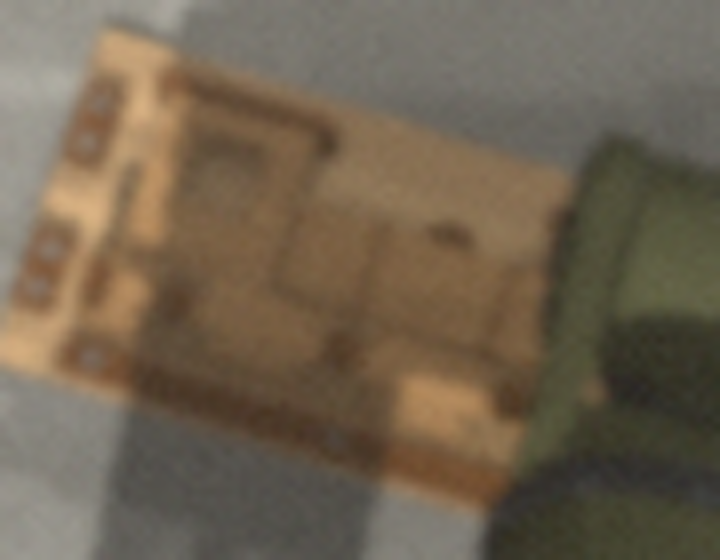

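The top crop shows heads at zoomed (172,302), (340,348) and (512,395). In the scene crop the arm hides the cab and middle heads. I'll refine the head centres by colour saturation, using both first images and this one.

```bash
python3 - <<'E'
from h import *
np.set_printoptions(precision=4,suppress=True)
S,T,T2=load("scene"),load("top"),load("top2")
x,y=np.meshgrid(np.arange(512),np.arange(384))
def blob(c,u,v,r=4):
    i=cv2.GaussianBlur(c["img"],(0,0),.8).astype(float);g=(i[...,0]-i[...,2])/i[...,0]
    for _ in range(6):
        m=(x-u)**2+(y-v)**2<=r*r
        w=np.where(m,np.clip(g-np.percentile(g[m],55),0,None),0);u,v=(x*w).sum()/w.sum(),(y*w).sum()/w.sum()
    return u,v
s0=[(257.1,171.5),(262.7,190.5),(269,208.9)]
t0=[(231.4,166.3),(252,173.6),(273,180.2)]
t2=[(231.1,167.3),(252.1,173.1),(273.6,179)]
for i in range(3):
    a,b,d=blob(S,*s0[i]),blob(T,*t0[i]),blob(T2,*t2[i])
    P,e=tri(ray(S,*a),ray(T,*b))
    print(np.array([a,b,d]).ravel(),"tri",P,e,"top",plane(T,*b,.094),"top2",plane(T2,*d,.082 if i==0 else .094),"scene",plane(S,*a,.094))
# depth-map heads: points clearly above rail
for n,c in(("scene",S),("top",T),("top2",T2)):
    z=c["z_map"];P=np.stack([(x-c["cx"])/c["fx"]*z,(y-c["cy"])/c["fy"]*z,z,np.ones_like(z)],-1)@c["cam_to_world"].T
    for p in((.586,.07),(.5625,.002),(.539,-.066)):
        k=(np.hypot(P[...,0]-p[0],P[...,1]-p[1])<.016)&(P[...,2]>.084)&(P[...,2]<.11);print(n,k.sum(),P[k][:,:3].mean(0) if k.any() else "")
E
```

```text
[257.4824 172.8356 231.1445 166.0959 222.8269 165.1496] tri [0.5895 0.0716 0.0888] 0.0034315501976437076 top [0.59   0.0708 0.094 ] top2 [0.5965 0.0987 0.082 ] scene [0.5852 0.0678 0.094 ]
[263.3158 190.3223 252.1996 173.4809 252.8573 173.5236] tri [0.5641 0.0022 0.0896] 0.0005550472563788311 top [0.5635 0.0022 0.094 ] top2 [0.5634 0.     0.094 ] scene [ 0.5618 -0.0008  0.094 ]
[269.1778 208.6863 281.0726 184.3955 272.5115 180.0253] tri [ 0.5208 -0.0892  0.1289] 0.0036638339373615166 top [ 0.5248 -0.0912  0.094 ] top2 [ 0.54   -0.0637  0.094 ] scene [ 0.5383 -0.0674  0.094 ]
scene 25 [0.5868 0.0698 0.0931]
scene 26 [0.5636 0.0009 0.0926]
scene 27 [ 0.5395 -0.0661  0.0931]
top 23 [0.5876 0.071  0.0945]
top 25 [0.5649 0.0032 0.0912]
top 22 [ 0.5403 -0.065   0.0948]
top2 0 
top2 25 [0.5644 0.0021 0.0918]
top2 22 [ 0.5405 -0.0651  0.0935]
```

```bash
python3 -c "
from h import *
delta([.588,.0704,.087],71)"
```

```text
t 5.375 pos [ 0.5203 -0.1192  0.1629] rot [ 1.7999e+02 -1.0000e-02  7.0960e+01] F [0.96 0.38 0.22] delta [0.2013 0.0021 0.0759] [ 0.01 -0.01 -0.04]
```

Scaled: 0.201 m / 0.6 = 0.335, 0.18 m / 0.6 = 0.3.

```bash
python3 nudge.py '[[[0.1,0.0033,0,0,0,0],[0.2,0.0033,0,0,0,0],[0.3,0.0033,0,0,0,0],[0.335,0.0033,0.0167,0,0,0],[0.335,0.0033,0.0833,0,0,0],[0.335,0.0033,0.1167,0,0,0],[0.335,0.0033,0.1233,0,0,0],[0.335,0.0033,0.1233,0,0,0]]]'; python3 nudge.py '[[[0,0,0.0017,0,0,0],[0,0,0.0033,0,0,0],[0,0,0.005,0,0,0],[0,0,0.005,0,0,0]]]'
```

```text
time_s: 6.38
ee_pos: [0.5877, 0.0703, 0.0892]
tcp_rot: [180.0, -0.0, 71.0]
wrist_force: [0.1, 0.8, 0.0]
opening: -0.004
grasp_force: 0.0
time_s: 6.88
ee_pos: [0.5875, 0.0702, 0.0858]
tcp_rot: [180.0, -0.0, 71.0]
wrist_force: [0.2, 0.1, 0.3]
opening: 0.0
grasp_force: 0.0
```

Scaled: 0.002 m / 0.6 = 0.0033, 0.0015 m / 0.6 = 0.0025.

```bash
python3 nudge.py '[[[0,0,0.0017,0,0,0],[0,0,0.0025,0,0,0],[0,0,0.0033,0,0,0]]]'; python3 nudge.py '[[[0,0,0.0008,0,0,0],[0,0,0.0017,0,0,0]]]'
```

```text
time_s: 7.25
ee_pos: [0.5875, 0.0702, 0.0837]
tcp_rot: [-180.0, -0.0, 71.0]
wrist_force: [0.5, -0.4, 0.6]
opening: 0.002
grasp_force: 0.0
time_s: 7.5
ee_pos: [0.5876, 0.0702, 0.0832]
tcp_rot: [180.0, -0.0, 71.0]
wrist_force: [-1.5, 0.2, 6.3]
opening: 0.001
grasp_force: 2.9
```

Scaled: 0.0004 m / 0.6 = 0.0007.

```bash
for i in 1 2 3; do python3 nudge.py '[[[0,0,0.0007,0,0,0],[0,0,0.0007,0,0,0]]]' | sed -n '2p;4p'; done
```

```text
ee_pos: [0.5876, 0.0702, 0.0831]
wrist_force: [-2.5, -1.0, 7.8]
ee_pos: [0.5877, 0.0702, 0.083]
wrist_force: [-4.2, -0.6, 10.1]
ee_pos: [0.5877, 0.0702, 0.0829]
wrist_force: [-5.9, -0.7, 13.7]
```

The cab peg is on its hard stop: the force rose to 13.7 N with almost no travel. Next is the middle one.

Scaled: -0.072 m / 0.6 = -0.12, -0.05 m / 0.6 = -0.0833.

```bash
python3 nudge.py '[[[0,0,-0.0167,0,0,0],[0,0,-0.0417,0,0,0],[-0.0333,0.0017,-0.0417,0,0,0],[-0.0833,0.0017,-0.0417,0,0,0],[-0.12,0.0017,-0.0417,0,0,0],[-0.12,0.0017,-0.0417,0,0,0],[-0.12,0.0017,-0.0417,0,0,0]]]'; python3 -c "
from h import *
delta([.566,.002,.099],71)"
```

```text
time_s: 9.12
ee_pos: [0.5651, 0.0019, 0.1066]
tcp_rot: [180.0, -0.0, 71.0]
wrist_force: [0.8, -0.3, 0.1]
opening: -0.002
grasp_force: 0.0
t 9.125 pos [0.5651 0.0019 0.1066] rot [ 1.7999e+02 -1.0000e-02  7.0990e+01] F [ 0.8  -0.34  0.11] delta [0.0004 0.0008 0.0076] [ 0.01 -0.01 -0.01]
```

Scaled: 0.015 m / 0.6 = 0.025, 0.014 m / 0.6 = 0.0233.

```bash
python3 nudge.py '[[[0,0.0017,0.0067,0,0,0],[0,0.0017,0.0133,0,0,0],[0,0.0017,0.0167,0,0,0],[0,0.0017,0.02,0,0,0],[0,0.0017,0.0233,0,0,0],[0,0.0017,0.025,0,0,0]]]'; python3 nudge.py '[[[0,0,0.0025,0,0,0],[0,0,0.005,0,0,0],[0,0,0.0075,0,0,0],[0,0,0.01,0,0,0]]]'
```

```text
time_s: 9.88
ee_pos: [0.5661, 0.0016, 0.092]
tcp_rot: [180.0, -0.0, 71.0]
wrist_force: [-1.3, 0.5, 6.2]
opening: 0.0
grasp_force: 3.0
time_s: 10.38
ee_pos: [0.5661, 0.0016, 0.0861]
tcp_rot: [180.0, -0.0, 71.0]
wrist_force: [-3.3, 1.1, 6.3]
opening: 0.0
grasp_force: 3.1
```

Scaled: 0.002 m / 0.6 = 0.0033, 0.0014 m / 0.6 = 0.0023.

```bash
python3 nudge.py '[[[0,0,0.0012,0,0,0],[0,0,0.0023,0,0,0],[0,0,0.0033,0,0,0]]]'|sed -n '2p;4p'; for i in 1 2 3 ; do python3 nudge.py '[[[0,0,0.0008,0,0,0],[0,0,0.0008,0,0,0]]]' | sed -n '2p;4p'; done
```

```text
ee_pos: [0.5661, 0.0016, 0.0841]
wrist_force: [-1.8, -0.4, 4.4]
ee_pos: [0.5661, 0.0015, 0.0835]
wrist_force: [-2.4, 0.9, 5.3]
ee_pos: [0.5661, 0.0016, 0.0831]
wrist_force: [-1.8, 1.6, 6.8]
ee_pos: [0.5661, 0.0016, 0.083]
wrist_force: [-4.3, 1.3, 10.6]
```

Scaled: 0.0005 m / 0.6 = 0.0008.

```bash
python3 nudge.py '[[[0,0,0.0008,0,0,0],[0,0,0.0008,0,0,0]]]'|sed -n '2p;4p'; python3 nudge.py '[[[0,0,-0.0167,0,0,0],[0,0,-0.0417,0,0,0],[-0.0333,0,-0.0417,0,0,0],[-0.0833,0,-0.0417,0,0,0],[-0.12,0,-0.0417,0,0,0],[-0.12,0,-0.0417,0,0,0],[-0.12,0,-0.0417,0,0,0]]]'; python3 -c "
from h import *
delta([.542,-.066,.099],71)"
```

```text
ee_pos: [0.5662, 0.0016, 0.0829]
wrist_force: [-8.0, 0.7, 14.5]
time_s: 12.62
ee_pos: [0.5425, -0.0666, 0.1066]
tcp_rot: [-180.0, -0.0, 71.0]
wrist_force: [-0.2, -0.2, -0.2]
opening: 0.002
grasp_force: 0.0
t 12.625 pos [ 0.5425 -0.0666  0.1066] rot [-180.     -0.     70.98] F [-0.17 -0.16 -0.17] delta [ 0.0004 -0.0007  0.0076] [-0.   -0.   -0.02]
```

Same stop height, so the middle peg is home. Now the chimney end.

Scaled: 0.015 m / 0.6 = 0.025, 0.014 m / 0.6 = 0.0233.

```bash
python3 nudge.py '[[[0,0,0.0067,0,0,0],[0,0,0.0133,0,0,0],[0,0,0.0167,0,0,0],[0,0,0.02,0,0,0],[0,0,0.0233,0,0,0],[0,0,0.025,0,0,0]]]'|sed -n '2p;4p'; python3 nudge.py '[[[0,0,0.0025,0,0,0],[0,0,0.005,0,0,0],[0,0,0.0075,0,0,0],[0,0,0.01,0,0,0],[0,0,0.0117,0,0,0],[0,0,0.0133,0,0,0]]]'|sed -n '2p;4p';  for i in 1 2 3; do python3 nudge.py '[[[0,0,0.0008,0,0,0],[0,0,0.0008,0,0,0]]]' | sed -n '2p;4p'; done
```

```text
ee_pos: [0.5426, -0.0665, 0.0919]
wrist_force: [-3.3, 1.2, 7.4]
ee_pos: [0.5426, -0.0665, 0.084]
wrist_force: [-2.6, 1.9, 6.9]
ee_pos: [0.5426, -0.0665, 0.0834]
wrist_force: [-2.0, 0.8, 5.8]
ee_pos: [0.5426, -0.0665, 0.0831]
wrist_force: [-3.3, 1.2, 6.5]
ee_pos: [0.5427, -0.0665, 0.0829]
wrist_force: [-5.1, 1.5, 10.8]
```

Scaled: 0.0005 m / 0.6 = 0.0008.

```bash
python3 nudge.py '[[[0,0,0.0008,0,0,0],[0,0,0.0008,0,0,0]]]'|sed -n '2p;4p'; python3 nudge.py '[[[0,0,-0.0333,0,0,0],[0,0,-0.1,0,0,0],[0,0,-0.1833,0,0,0],[-0.0833,0,-0.2333,0,0,0],[-0.1667,0,-0.2333,0,0,0],[-0.25,0,-0.2333,0,0,0],[-0.3333,0,-0.2333,0,0,0],[-0.4167,0,-0.2333,0,0,0],[-0.4167,0,-0.2333,0,0,0]]]'
python3 - <<'E'
from h import *
from bench import robot
x,y=np.meshgrid(np.arange(512),np.arange(384))
for n in("scene","top"):
    c=robot.camera(n);np.savez(n+"3.npz",**c);z=c["z_map"];P=np.stack([(x-c["cx"])/c["fx"]*z,(y-c["cy"])/c["fy"]*z,z,np.ones_like(z)],-1)@c["cam_to_world"].T
    for p in((.587,.0704),(.5643,.002),(.540,-.0656)):
        k=(np.hypot(P[...,0]-p[0],P[...,1]-p[1])<.012)&(P[...,2]<.13);q=np.sort(P[k][:,2]);print(n,k.sum(),q[-6:].round(4))
a=load("scene3")["img"][155:255,230:330,::-1];b=load("top3")["img"][125:205,205:310,::-1]
cv2.imwrite("pics/c6.png",np.hstack([cv2.resize(a,(400,400),interpolation=cv2.INTER_CUBIC),cv2.resize(b,(400,400),interpolation=cv2.INTER_CUBIC)]))
E
```

```text
ee_pos: [0.5427, -0.0665, 0.0828]
wrist_force: [-7.1, 1.5, 15.3]
time_s: 16.25
ee_pos: [0.4599, -0.3055, 0.2213]
tcp_rot: [-180.0, 0.0, 70.8]
wrist_force: [0.6, -0.1, 0.1]
opening: 0.002
grasp_force: 0.0
scene 0 []
scene 0 []
scene 1 [0.0683]
top 46 [0.0834 0.0841 0.0845 0.0862 0.0877 0.0884]
top 41 [0.0842 0.0845 0.0852 0.0853 0.0854 0.0857]
top 41 [0.0842 0.0845 0.0854 0.0857 0.0868 0.0873]
```

View pics/c6.png

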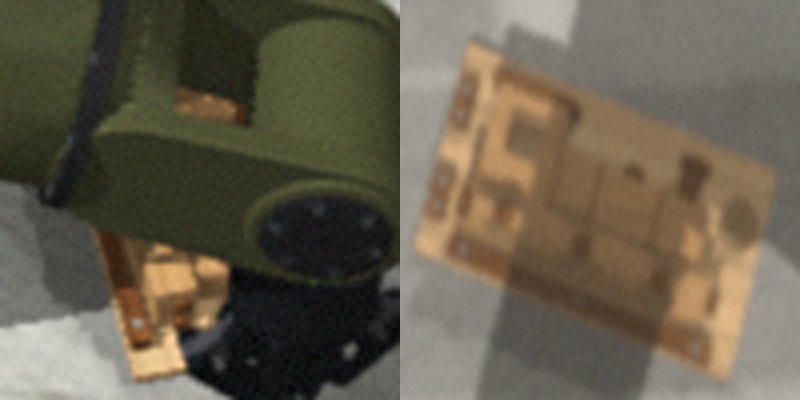

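The top view shows all three heads at zoomed (505,212), (580,243) and (660,272), down at home height within the depth noise. The locomotive is still in the jig and the scene view is blocked by the arm. All three pegs stopped at the same height at about 14–15 N, so I'll hand it in.

```bash
python3 -c "
from bench import robot
print(robot.close_job())"
```

```text
the job is handed in; nothing more can be done
None
```

I pressed all three pegs onto their hard stops in the order cab, middle, chimney, at about 15 N or less, and handed the job in at about 16 s; the cab peg took two presses because the first was off-centre, and the final top view shows the locomotive still in its jig.

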